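Eject one brass disc from the feeder and slide it onto the green spot

ROBOT

A 6-joint arm with a two-finger parallel gripper is mounted at the origin on the work surface. World frame = base frame: x ahead of the robot, y to its left, z up, the work surface at z = 0. Lengths are in m, angles in degrees, forces in N, time in s.
With the tool pointing down it reaches from about 0.4 to 0.825 m from the base axis. Payload 7 kg.
Tool frame: the origin (TCP) lies midway between the tips of the shut fingers; the grasp point (between the pads) lies r.tcp_to_grasp behind it (r.tcp_to_grasp is the distance from the TCP to the grasp point, in m); x points along the fingers, y is the direction in which the jaws open and shut, and the axes are right-handed (so a half turn about x gives the same grasp; the last joint's range is limited). The gripper opens to 88 mm and grips with 3 to 60 N. Pads are 19 mm wide; open, the fingers measure 130 mm over their backs; the gripper's body (78 mm by 193 mm) begins 47 mm behind the grasp point.
Start: joints at [89.387, 20.546, 0.682, 0, -70.136, -16.507], TCP at [0.199, 0.645, 0.227] pointing down, gripper open.
Joint ranges: [-176.03, 176.03], [-82.01, 121.73], [-58.28, 71.71], [-173.87, 95.51], [-174.79, -0.11], [-173.66, 173.66]. Speed limits (degrees/s): [136.94, 136.94, 172.46, 180, 180, 180].

INTERFACE

Orientations are given as [roll, pitch, yaw] about the fixed x, y, z axes, in that order (R = Rz(yaw) Ry(pitch) Rx(roll)).
In Python, from plant import r gives the robot as it stands.
- The arm moves only by the tool carry_out, never from a script. Its argument "moves" is a list of rows, each a list of 7 numbers: the shift along the world's x, y, z in mm, then the turn, a rotation vector about the world's x, y, z in rad, then the opening in per cent of the stroke, from 0 (shut) to 100 (fully open). In form: [[x, y, z, wx, wy, wz, claw], ...]. A call has 1 to 5 rows; each row is the pose to reach, as a shift and turn from the pose commanded when the call began; what a row does not reach only later rows make up. A row lasts 1/10 s, in which the tool goes at most 50 mm and 8.59 degrees, less where a joint would pass 70% of its speed; a pose out of reach is approached as far as the arm can. A call with a gripper value outside its range is refused whole. The fingers move at their own pace and stop on an object; "squeeze" is the grip in N (left out, the last holds). Time passes only in rows, so rows that repeat a pose let the fingers close. It gives the time, the measured TCP pose, the force and the opening at its end, in the units of the state.
- r.get_state(): the state, without advancing time (a new reading comes with each control period).
- r.capture(name): name is "scene" or "top" or "wrist"; returns the picture (384x512x3 uint8, blue, green, red); there is no depth.
- r.camera_params(name): a dict with "K" (3x3 intrinsics, pixels), "rvec" (rotation vector, rad) and "tvec" (3), from world to camera coordinates, as OpenCV has them. Camera axes: x right, y down, z forward; pixel columns grow to the right and rows downward; lengths in m; the calibration is good to about 2 mm. A picture is of the moment at which its call begins: read the wrist's pose just before it. camera_params takes no time and is no camera call; for the wrist camera it gives the pose at the moment of the call.
- r.close_job(): hands the job in, once; it reports no verdict.
The state is a dict: "time_s": time; "joints": joint angles; "qd": joint speeds; "joint_torque": joint torques, N m; "tcp_pos": TCP position; "eef_rot": TCP orientation; "contact_force": force on the tool from outside, world axes, zero at the start; "moment": the same for the moment, N m; "gripper_width": finger opening in m.
Only numpy, scipy, OpenCV 4.12 (cv2) and the standard library are available. Lean on these libraries where they do the work, as an engineer would, in place of code of your own. Each camera call takes 0.05 s, during which the arm holds its last target. There are 200 camera calls.

TASK

Press the red plunger of the blue feeder once, all the way down, and let it come back up, so that a single brass disc is ejected onto the bench. Then push that disc gently along the bench with the fingertips, without lifting or flicking it, until it lies flat and wholly on the round green spot. Leave the other discs in the feeder and the block, jar and hammer where they are, and finish clear of everything.

Things in the scene. Friction and masses are not known exactly. Their poses are not given: they have to be found in the camera images.
- feeder: Blue disc feeder, fixed. Origin: on the bench under the disc stack's centre; x is the ejection direction, z up. Magazine: 44 mm square outside, 36 mm high, open top, no floor (discs stand on the bench), 11 mm high exit slot at its +x face (x = 22 mm). Behind it, x = -38 to -91 mm, a block 50 mm wide and high with the plunger at x = -64 mm, y = 0; 5 mm high lugs widen its foot to 88 mm.
- plunger (a joint): Plunger travel, m: 0 up at rest, 0.040 fully down. Springs back; 3.5 N starts it, about 10 N bottoms it. Pressing drives a 6 mm thick blade along the bench to feeder +x (1.6 x the travel), which pushes the lowest disc out: a full, slow press leaves its centre 60 to 70 mm from the feeder origin along +x. Once released, the next disc drops; another press would eject it.
- plunger_top (a point): Centre of the flat top of the plunger's red round cap (32 mm across, 10 mm thick); 95 mm above the bench when up, 55 mm when fully down. Press vertically downwards.
- disc_1: Solid brass disc with a copper-coloured centre dot, 36 mm across, 8 mm thick, 52 to 81 g, lying flat: the lowest of the three in the feeder and the one that comes out. Origin: centre of its underside. It slides on the bench and stops when no longer pushed.
- disc_2: Same kind of disc, second from below in the feeder; drops to the bottom after the press. Origin: centre of its underside.
- disc_3: Same kind of disc, at the top of the stack. Origin: centre of its underside, 16 mm above the bench at first.
- green_spot: Round green spot, 100 mm across, with a thin steel rim (108 mm), let flush into the bench so a disc slides onto it without a step; on the left or the right of the feeder. Origin: its centre, on the bench.
- red_spot: Like the green spot but red, on the other side; not the target. Origin: its centre, on the bench.
- block: Loose wooden block, 50 x 70 x 40 mm high, beyond the feeder; leave alone. Origin: centre of its underside.
- jar: Loose amber glass jar with a black cap, 54 mm across, 75 mm high; leave alone. Origin: centre of its underside.
- hammer: Loose wooden-handled hammer lying on the bench, 220 mm long along its own x with an 88 mm wide, 26 mm high steel head at the +x end; leave alone. Origin: centre of its underside.
There are look-alikes about, which are no part of the job. What is meant by the feeder is not purple, and is the larger of those in its own colour. Leave any pink look-alike of the disc_3 alone.

How it is judged:
By the outcome, as a careful person would: the job done as asked, in the order asked, and still so for the second after the job is handed in, with the robot touching nothing.
It also fails if it takes over 61 s, if anything falls off the work surface, if the arm or the gripper's body presses on something with over 40 N, if the wrist force passes 120 N, or if a joint passes its speed limit or range.

## Working session

There is one attempt and no reset: what is moved stays moved. The work goes in short steps, Python scripts to look and compute and a tool call to move; the robot and the scene stay as the last step left them, time stands still between calls to the robot, and variables do not carry over. Pictures are saved under pics/ and viewed, about 8 in all and at most 12, crops included, and the job is handed in when it is done.

Besides the shell and the picture viewer there is one more tool, called after "Request:" as name([rows], argument=value, ...), one row to a line, values as JSON. carry_out: Moves the arm, as the interface text tells. Its arguments: {"type":"object","properties":{"moves":{"type":"array"},"squeeze":{"type":"number"}},"required":["moves"]}

```bash
mkdir -p pics; ls
cat > h.py <<'E'
import numpy as np, cv2
from plant import r
def ray(cam,uv,z=0.0):
    p=r.camera_params(cam) if isinstance(cam,str) else cam
    R,_=cv2.Rodrigues(np.array(p["rvec"],float)); t=np.array(p["tvec"],float).ravel(); K=np.array(p["K"],float)
    c=-R.T@t; d=R.T@np.linalg.inv(K)@np.array([uv[0],uv[1],1.0])
    return (c+d*(z-c[2])/d[2])
def proj(cam,P):
    p=r.camera_params(cam) if isinstance(cam,str) else cam
    q,_=cv2.projectPoints(np.array(P,float).reshape(-1,1,3),np.array(p["rvec"],float),np.array(p["tvec"],float),np.array(p["K"],float),None)
    return q.reshape(-1,2)
E
python3 - <<'E'
from h import *
s=r.get_state();print(s["time_s"],s["tcp_pos"],s["eef_rot"],s["contact_force"],r.tcp_to_grasp)
for n in("scene","top"):
    cv2.imwrite(f"pics/{n}0.png",r.capture(n)); p=r.camera_params(n); R=cv2.Rodrigues(np.array(p["rvec"],float))[0]; print(n,-R.T@np.array(p["tvec"]).ravel(), R[2])
a=cv2.imread("pics/top0.png");cv2.imwrite("pics/top0b.png",cv2.resize(a,(800,600)))
E
```

```text
pics
0.0 [0.19858483 0.64459684 0.22561073] [  94.70874748   89.90229432 -102.41962554] [-0.26361311  0.10075668  0.35488899] 0.0188
scene [0.9600436  0.45154039 1.02577148] [-0.3741569  -0.4420176  -0.81524663]
top [ 0.39366744 -0.02509557  0.8942927 ] [ 0.20685167  0.01392711 -0.97827318]
```

View pics/top0b.png

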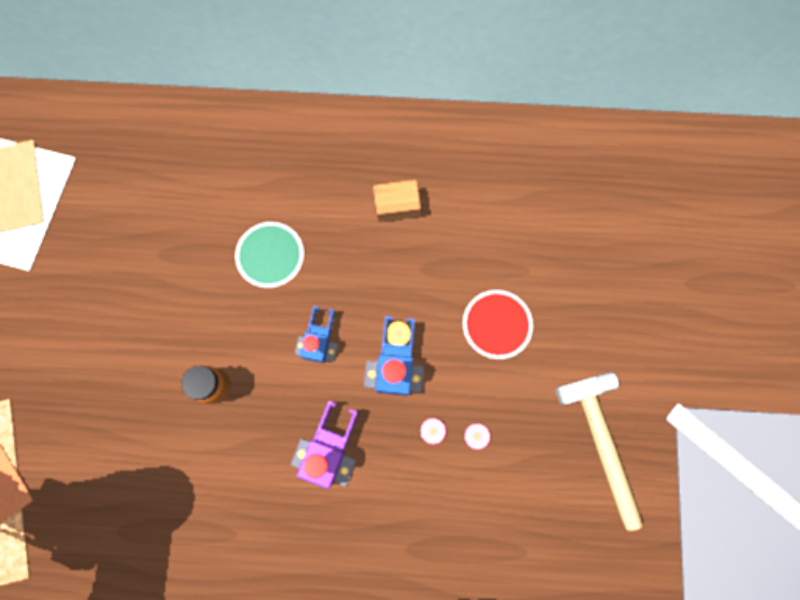

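View pics/scene0.png

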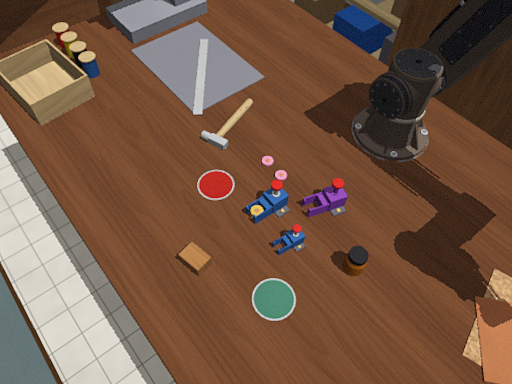

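The top view (800 px) shows the large blue feeder with the yellow disc at (398,350), the small empty blue one at (317,335), the purple one at (325,450), two pink discs at (433,431) and (477,437), and the green spot at (269,254). The one meant is the large blue feeder: it isn't purple, it's the bigger of the two blue ones, and it holds the discs. I'll measure it and check it in a crop.

Run:
```python
from h import *
P={n:r.camera_params(n) for n in("scene","top")}
I={n:cv2.imread(f"pics/{n}0.png") for n in P}
def blobs(n,lo,hi,amin=25):
    h=cv2.cvtColor(I[n],cv2.COLOR_BGR2HSV); m=cv2.inRange(h,lo,hi)
    k,l,st,c=cv2.connectedComponentsWithStats(m)
    return [(c[i].round(1),st[i].tolist()) for i in range(1,k) if st[i][4]>=amin]
for n in P:
    for nm,lo,hi,z in(("green",(65,80,60),(88,255,255),0),("redcap/spot",(0,190,150),(4,255,255),.095),("yellow",(20,90,120),(32,255,255),.024),("blue",(105,140,60),(122,255,255),0.036),("block",(12,120,150),(19,255,255),.04)):
        for c,st in blobs(n,lo,hi):
            print(n,nm,c,st,ray(P[n],c,z)[:2].round(4), ray(P[n],c,0)[:2].round(4))
# tri-pixel crop
a=I["top"][180:325,170:310]; cv2.imwrite("pics/crop.png",cv2.resize(a,None,fx=4,fy=4,interpolation=cv2.INTER_CUBIC))
```

```text
scene green [273.4 298.9] [254, 281, 40, 37, 1158] [0.656  0.1914] [0.656  0.1914]
scene redcap/spot [215.6 184.4] [200, 172, 32, 26, 665] [ 0.5993 -0.1198] [ 0.5625 -0.1781]
scene redcap/spot [337.8 182.5] [332, 178, 12, 10, 92] [0.3382 0.0769] [0.2748 0.0387]
scene redcap/spot [276.6 184.3] [271, 180, 12, 10, 91] [ 0.4714 -0.0199] [ 0.4216 -0.0681]
scene redcap/spot [296.5 227.7] [293, 224, 8, 8, 51] [0.5196 0.1116] [0.4746 0.0769]
scene yellow [381.6   9.6] [359, 0, 41, 27, 330] [-0.4758 -0.4562] [-0.5102 -0.4779]
scene yellow [376.1  53.6] [372, 49, 9, 10, 34] [-0.2435 -0.2795] [-0.2723 -0.297 ]
scene yellow [256.1 209.3] [250, 205, 14, 10, 83] [ 0.5341 -0.0265] [ 0.5239 -0.0379]
scene blue [360.6  28.1] [333, 5, 59, 48, 1612] [-0.2989 -0.4117] [-0.3447 -0.4431]
scene blue [91.4 68.9] [83, 60, 17, 18, 187] [ 0.6234 -0.8198] [ 0.6112 -0.8661]
scene blue [269.3 203.5] [246, 189, 42, 34, 562] [ 0.4988 -0.0129] [ 0.482  -0.0298]
scene blue [289.5 240.7] [273, 230, 32, 24, 316] [0.5321 0.1076] [0.5166 0.095 ]
scene block [194.3 255.5] [179, 242, 32, 28, 476] [ 0.7502 -0.0083] [ 0.7417 -0.027 ]
scene block [496.3 349.1] [477, 312, 35, 72, 1394] [0.3528 0.6003] [0.3281 0.6063]
top green [172.  162.5] [154, 145, 37, 36, 1062] [0.6561 0.1919] [0.6561 0.1919]
top yellow [254.3 124.1] [241, 116, 27, 16, 292] [ 0.7604 -0.0093] [ 0.7705 -0.0088]
top yellow [254.  211.9] [248, 206, 14, 14, 48] [ 0.5384 -0.021 ] [ 0.5424 -0.0209]
top blue [203.8 216.7] [192, 197, 20, 34, 182] [0.5183 0.0954] [0.5235 0.1005]
top blue [252.9 234.8] [241, 210, 23, 42, 383] [ 0.4827 -0.0215] [ 0.4864 -0.0214]
top block [252.3 128.2] [239, 115, 30, 27, 277] [ 0.7427 -0.0053] [ 0.759  -0.0043]
top block [132.6 255.1] [126, 250, 14, 8, 30] [0.4204 0.2494] [0.4216 0.2622]
top block [205.  265.2] [197, 254, 19, 27, 46] [0.4073 0.0828] [0.408  0.0879]
top block [200.6 310.7] [189, 306, 24, 9, 28] [0.3083 0.0843] [0.3043 0.0894]
```

View pics/crop.png

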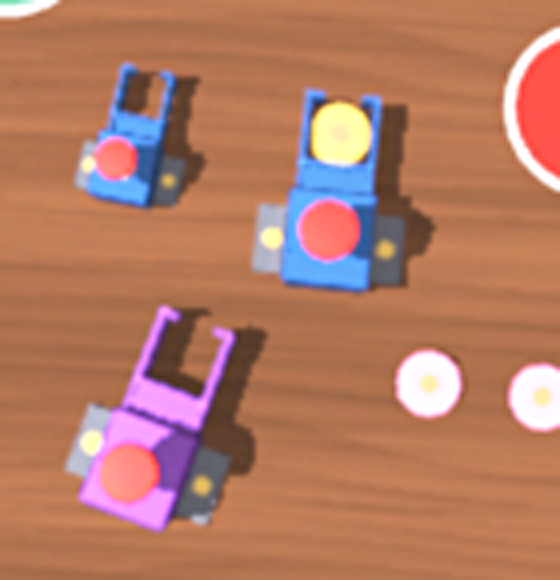

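Confirmed: the large blue feeder holds the stack, with the dot at crop (340,133) and its cap at (329,230). The exit faces up in the picture, which is roughly world +x. Next I'll refine the geometry and work out the moves.

Run:
```python
from h import *
from scipy.spatial.transform import Rotation as Ro
T="top"
f=lambda x,y:(170+(x+.5)/4-.5,180+(y+.5)/4-.5)
for n,c,z in(("cap",(329,230),.095),("disc",(340,133),.024),("magL",(315,95),.036),("magR",(372,99),.036),("blkRL",(283,282),.05),("blkRR",(367,290),.05),("smallL",(126,68),.027),("smallR",(168,74),.027),("smallcap",(116,158),.07)):
    print(n,ray(T,f(*c),z)[:2].round(4))
print("block",ray(T,(254.3,126.5),.04),"jar",ray(T,(128,245),.075))
s=r.get_state();R=Ro.from_euler("xyz",s["eef_rot"],degrees=True).as_matrix();print(R.round(3))
cap=np.array([.4714,-.0199]);print("to cap",(cap-s["tcp_pos"][:2])*1000)
```

```text
cap [ 0.4715 -0.0199]
disc [ 0.5361 -0.0226]
magL [ 0.5559 -0.0067]
magR [ 0.5555 -0.0403]
blkRL [0.4451 0.0046]
blkRR [ 0.4434 -0.0429]
smallL [0.5675 0.1072]
smallR [0.5653 0.0818]
smallcap [0.5072 0.1018]
block [ 0.74735821 -0.00989312  0.04      ] jar [0.44051394 0.25094627 0.075     ]
[[-0.    -0.294 -0.956]
 [-0.001 -0.956  0.294]
 [-1.     0.001 -0.   ]]
to cap [ 272.80508778 -664.58924898]
```

Request:
carry_out([
  [15,-37,0,0,0,-0.084,0],
  [30,-74,0,0,0,-0.168,0],
  [45,-111,0,0,0,-0.252,0],
  [60,-148,0,0,0,-0.336,0],
  [75,-185,0,0,0,-0.42,0],
], squeeze=20)

```text
time_s: 0.6
tcp_pos: [0.274, 0.4583, 0.2262]
eef_rot: [109.5, 90.0, -111.9]
contact_force: [0.1, -0.7, 0.3]
gripper_width: 0.0533
```

Request:
carry_out([
  [15,-37,0,0,0,-0.084,0],
  [30,-74,0,0,0,-0.168,0],
  [45,-111,0,0,0,-0.252,0],
  [60,-148,0,0,0,-0.336,0],
  [75,-185,0,0,0,-0.42,0],
])

```text
time_s: 1.1
tcp_pos: [0.3488, 0.2734, 0.2265]
eef_rot: [50.6, 90.0, 165.2]
contact_force: [-0.0, 0.7, 0.1]
gripper_width: 0.0131
```

Request:
carry_out([
  [15,-37,0,0,0,-0.084,0],
  [30,-74,0,0,0,-0.168,0],
  [45,-111,0,0,0,-0.252,0],
  [60,-148,0,0,0,-0.336,0],
  [75,-185,0,0,0,-0.42,0],
])

```text
time_s: 1.6
tcp_pos: [0.4238, 0.0885, 0.2266]
eef_rot: [-30.8, 90.0, 59.7]
contact_force: [1.1, 0.7, -1.0]
gripper_width: 0.0005
```

Request:
carry_out([
  [15,-37,0,0,0,-0.084,0],
  [30,-74,0,0,0,-0.168,0],
  [47,-110,0,0,0,-0.251,0],
  [47,-110,0,0,0,-0.251,0],
  [47,-110,0,0,0,-0.251,0],
])

```text
time_s: 2.1
tcp_pos: [0.4705, -0.0209, 0.226]
eef_rot: [112.0, 89.9, -171.8]
contact_force: [-0.9, 0.2, 0.3]
gripper_width: 0.0003
```

Request:
carry_out([
  [1,1,-40,0,0,0,0],
  [1,1,-80,0,0,0,0],
  [1,1,-110,0,0,0,0],
  [1,1,-124,0,0,0,0],
  [1,1,-127,0,0,0,0],
])

```text
time_s: 2.6
tcp_pos: [0.4701, -0.0182, 0.0979]
eef_rot: [119.4, 89.8, -164.2]
contact_force: [-0.2, 0.3, -0.5]
gripper_width: 0.0003
```

Request:
carry_out([
  [0,0,-2,0,0,0,0],
  [0,0,-4,0,0,0,0],
  [0,0,-6,0,0,0,0],
  [0,0,-8,0,0,0,0],
  [0,0,-10,0,0,0,0],
])

```text
time_s: 3.1
tcp_pos: [0.4725, -0.0184, 0.0905]
eef_rot: [-51.6, 89.9, 24.7]
contact_force: [-1.2, 2.9, 5.8]
gripper_width: 0.0001
```

Request:
carry_out([
  [0,-1,-2,0,0,0,0],
  [0,-1,-4,0,0,0,0],
  [0,-1,-6,0,0,0,0],
  [0,-1,-8,0,0,0,0],
  [0,-1,-10,0,0,0,0],
])

```text
time_s: 3.6
tcp_pos: [0.4728, -0.0193, 0.0807]
eef_rot: [-50.9, 89.8, 25.4]
contact_force: [-2.8, 4.3, 8.9]
gripper_width: 0.0004
```

Request:
carry_out([
  [0,0,-2,0,0,0,0],
  [0,0,-4,0,0,0,0],
  [0,0,-6,0,0,0,0],
  [0,0,-8,0,0,0,0],
  [0,0,-10,0,0,0,0],
])

```text
time_s: 4.1
tcp_pos: [0.4728, -0.0192, 0.0706]
eef_rot: [-51.2, 89.8, 25.1]
contact_force: [-2.5, 3.3, 7.9]
gripper_width: 0.0007
```

Request:
carry_out([
  [0,0,-2,0,0,0,0],
  [0,0,-4,0,0,0,0],
  [0,0,-6,0,0,0,0],
  [0,0,-8,0,0,0,0],
  [0,0,-10,0,0,0,0],
])

```text
time_s: 4.6
tcp_pos: [0.4728, -0.0192, 0.0608]
eef_rot: [-52.2, 89.8, 24.1]
contact_force: [-2.2, 3.5, 10.9]
gripper_width: 0.0006
```

Request:
carry_out([
  [0,0,-2,0,0,0,0],
  [0,0,-4,0,0,0,0],
  [0,0,-5,0,0,0,0],
  [0,0,-6,0,0,0,0],
  [0,0,-6,0,0,0,0],
])

```text
time_s: 5.1
tcp_pos: [0.4728, -0.0193, 0.0552]
eef_rot: [-55.1, 89.8, 21.3]
contact_force: [-4.8, 4.0, 15.9]
gripper_width: 0.0003
```

Request:
carry_out([
  [0,0,-1,0,0,0,0],
  [0,0,-1.5,0,0,0,0],
  [0,0,-1.5,0,0,0,0],
])

```text
time_s: 5.4
tcp_pos: [0.473, -0.0193, 0.055]
eef_rot: [-60.8, 89.8, 15.6]
contact_force: [-9.8, 6.0, 32.2]
gripper_width: 0.0003
```

The plunger is at its stop. Now I'll raise slowly.

Request:
carry_out([
  [0,0,3,0,0,0,0],
  [0,0,7,0,0,0,0],
  [0,0,11,0,0,0,0],
  [0,0,15,0,0,0,0],
  [0,0,19,0,0,0,0],
])

```text
time_s: 5.9
tcp_pos: [0.4727, -0.0195, 0.072]
eef_rot: [-56.7, 89.9, 19.6]
contact_force: [0.6, 3.0, 3.4]
gripper_width: 0.0007
```

Request:
carry_out([
  [0,0,4,0,0,0,0],
  [0,0,9,0,0,0,0],
  [0,0,15,0,0,0,0],
  [0,0,23,0,0,0,0],
  [0,0,35,0,0,0,0],
])

```text
time_s: 6.4
tcp_pos: [0.4704, -0.0205, 0.1059]
eef_rot: [119.7, 89.8, -164.1]
contact_force: [0.5, -0.3, 0.1]
gripper_width: 0.0007
```

Request:
carry_out([
  [0,-20,30,0,0,0,23],
  [10,-60,50,0,0,0,23],
  [30,-100,60,0,0,0,23],
  [50,-140,60,0,0,0,23],
  [50,-140,60,0,0,0,23],
])

```text
time_s: 6.9
tcp_pos: [0.5224, -0.1638, 0.1659]
eef_rot: [133.8, 89.9, -150.2]
contact_force: [-1.1, -0.1, -1.2]
gripper_width: 0.0196
```

Run:
```python
from h import *
a=r.capture("top");b=r.capture("scene")
cv2.imwrite("pics/top1.png",a);cv2.imwrite("pics/scene1.png",b)
A=cv2.resize(a[140:270,150:320],(680,520),interpolation=cv2.INTER_CUBIC)
cv2.imwrite("pics/c1.png",A)
e=proj("top",[[.600,-.0253,.008],[.656,.1915,0]]);print(e)
```

```text
[[257.13190513 188.29936627]
 [172.14008856 162.5328338 ]]
```

View pics/c1.png

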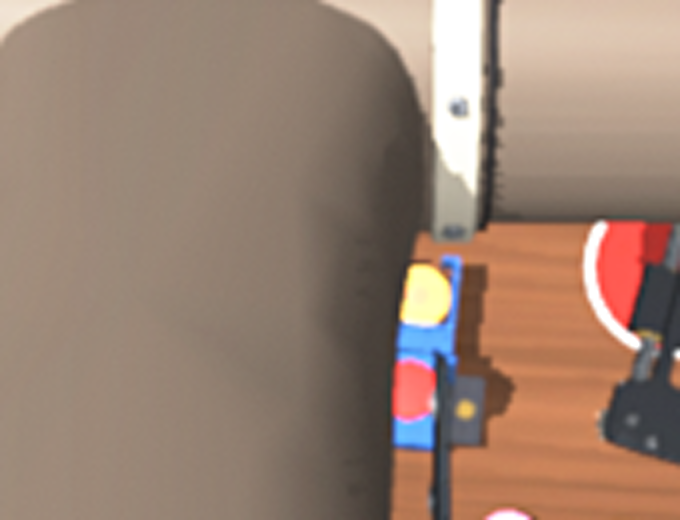

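The arm hides the disc from the top camera, so I'll use the scene camera.

Run:
```python
from h import *
b=cv2.imread("pics/scene1.png")
cv2.imwrite("pics/c2.png",cv2.resize(b[150:330,170:380],(800,686),interpolation=cv2.INTER_CUBIC)[:600])
w=r.capture("wrist");cv2.imwrite("pics/w1.png",w)
h=cv2.cvtColor(b,cv2.COLOR_BGR2HSV);m=cv2.inRange(h,(18,80,120),(34,255,255))
k,l,st,c=cv2.connectedComponentsWithStats(m)
for i in range(1,k):
    if st[i][4]>25: print(c[i].round(1),st[i],ray("scene",c[i],.006).round(4))
print(proj("scene",[.600,-.0253,.008]))
```

```text
[389.5  14. ] [379   0  21  27 213] [-0.5032 -0.4316  0.006 ]
[59.7 26.7] [ 52  22  17  10 127] [ 0.5948 -1.1607  0.006 ]
[68.7 36.3] [ 61  31  16  11 125] [ 0.5943 -1.0829  0.006 ]
[44.2 81.2] [   0   39   94   86 3799] [ 0.7718 -0.8982  0.006 ]
[76.3 46.2] [ 68  40  18  15 162] [ 0.598  -1.0101  0.006 ]
[376.   53.8] [371  49  10  10  46] [-0.2642 -0.2922  0.006 ]
[86.4 56.1] [ 78  51  18  11 150] [ 0.5949 -0.9343  0.006 ]
[255.7 210.1] [250 206  14  10  77] [ 0.5291 -0.0336  0.006 ]
[238.  224.9] [231 219  14  13 121] [ 0.5972 -0.0264  0.006 ]
[[237.47191832 225.3675431 ]]
```

View pics/c2.png

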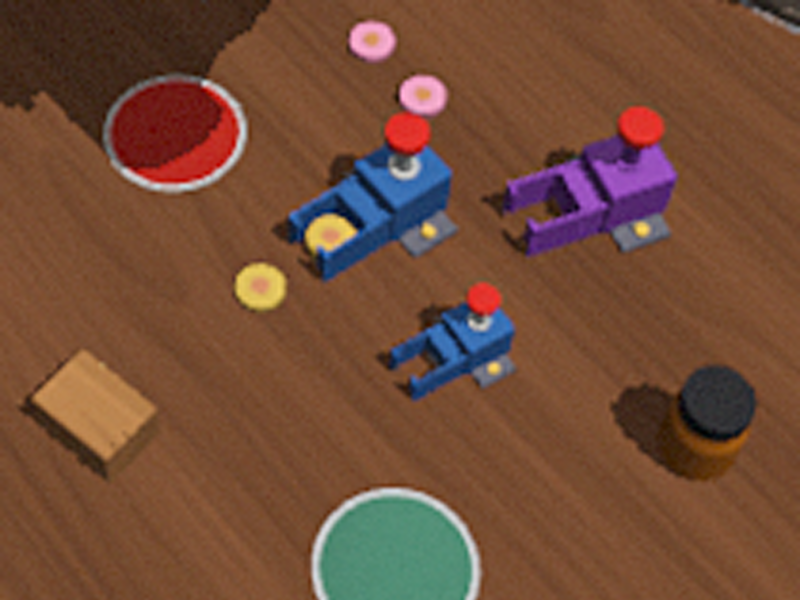

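One disc came out at scene pixel (238,225), about (0.598, -0.026). The plunger is back up and disc 2 has dropped. I'll push it with the fingertips 14 mm apart as a cradle: first along +y past the feeder, then curving onto the green spot. Now to compute the waypoints.

```bash
cat > plan.py <<'E'
from h import *
from scipy.spatial.transform import Rotation as Ro
def jaw():
    s=r.get_state();R=Ro.from_euler("xyz",s["eef_rot"],degrees=True).as_matrix();y=R[:,1]
    return s,(np.degrees(np.arctan2(y[1],y[0]))+90)%180-90
G=np.array([.656,.1915])
E
python3 - <<'E'
from plan import *
s,a=jaw();print(s["tcp_pos"],a,"turn",np.radians(-a), s["joints"])
d=np.array([.598,-.026]);D=18.4;off=.026
pts=[];y=0;n=0
# path of disc: straight 20, arc 50, straight
step=.007;L=0;p=d.copy()
while p[1]<G[1]-.0005 and n<60:
    h=np.clip((L-.02)/.05,0,1)*D; u=np.array([np.sin(np.radians(h)),np.cos(np.radians(h))])
    if n%5==0: print(n,"disc",p.round(4),"h",round(h,1),"tcp",((p-off*u)*1000).round(1),"yaw",round(-np.radians(h),3))
    p=p+step*u;L+=step;n+=1
print(n,p)
E
```

```text
[ 0.52045646 -0.16018996  0.16538528] -13.77952612568015 turn 0.24049810025769658 [ 3.49730820e+00  1.12453380e+01 -2.07070751e+01 -2.84732791e-02
 -5.81857433e+01 -1.72617732e+01]
0 disc [ 0.598 -0.026] h 0.0 tcp [598. -52.] yaw -0.0
5 disc [0.5984 0.009 ] h 5.5 tcp [595.9 -16.9] yaw -0.096
10 disc [0.6049 0.0433] h 18.4 tcp [596.7  18.6] yaw -0.321
15 disc [0.6159 0.0765] h 18.4 tcp [607.7  51.9] yaw -0.321
20 disc [0.627  0.1097] h 18.4 tcp [618.8  85.1] yaw -0.321
25 disc [0.638  0.1429] h 18.4 tcp [629.8 118.3] yaw -0.321
30 disc [0.6491 0.1762] h 18.4 tcp [640.9 151.5] yaw -0.321
33 [0.6556924  0.19608479]
```

Request:
carry_out([
  [25,25,-20,0,0,0.08,16],
  [52,50,-50,0,0,0.16,16],
  [77,73,-85,0,0,0.24,16],
  [77,75,-110,0,0,0.24,16],
  [77,75,-135,0,0,0.24,16],
])

```text
time_s: 7.55
tcp_pos: [0.598, -0.0826, 0.0296]
eef_rot: [92.7, 89.9, -177.0]
contact_force: [-0.2, 0.6, -1.0]
gripper_width: 0.0141
```

Request:
carry_out([
  [0,0,-10,0,0,0,16],
  [0,0,-18,0,0,0,16],
  [0,0,-23,0,0,0,16],
  [0,0,-25,0,0,0,16],
  [0,0,-26,0,0,0,16],
])

```text
time_s: 8.05
tcp_pos: [0.5992, -0.085, 0.0059]
eef_rot: [-83.4, 89.9, 6.7]
contact_force: [-0.2, 0.9, 1.2]
gripper_width: 0.014
```

Run:
```python
from plan import *
s,a=jaw();print(s["time_s"],s["tcp_pos"],a,s["contact_force"],s["gripper_width"])
b=r.capture("scene");w=r.capture("wrist")
A=cv2.resize(b[150:300,180:350],(453,400),interpolation=cv2.INTER_CUBIC);w=cv2.resize(w,(340,255))
o=np.zeros((400,793,3),np.uint8);o[:,:453]=A;o[:255,453:]=w;cv2.imwrite("pics/c3.png",o)
```

```text
8.05 [ 0.59915649 -0.08497628  0.00586563] 0.05185268184288816 [-0.21859053  0.9467466   1.17929039] 0.0140425335052109
```

View pics/c3.png

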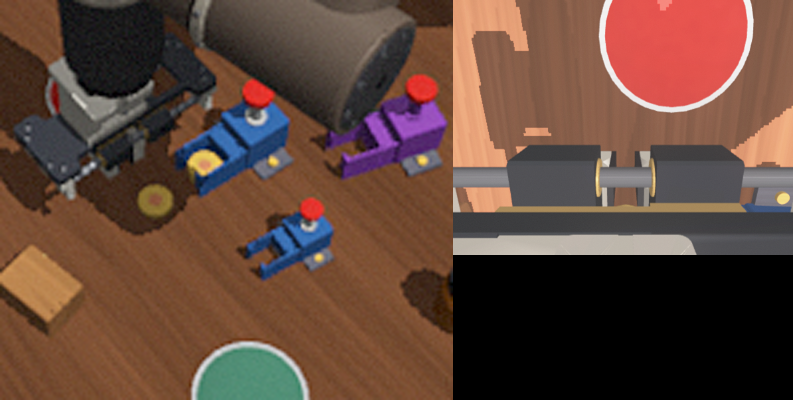

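The gripper is behind the disc and clear of the feeder. I'll lower slightly and advance.

Request:
carry_out([
  [-1,2,-1,0,0,0,16],
  [-1,8,-2,0,0,0,16],
  [-1,15,-2,0,0,0,16],
  [-1,22,-2,0,0,0,16],
  [-1,28,-2,0,0,0,16],
])

```text
time_s: 8.65
tcp_pos: [0.5978, -0.0561, 0.0031]
eef_rot: [-75.8, 90.0, 14.3]
contact_force: [-0.6, -0.7, 1.1]
gripper_width: 0.0139
```

Request:
carry_out([
  [0,6,0,0,0,0,16],
  [0,12,0,0,0,0,16],
  [0,18,0,0,0,0,16],
  [0,24,0,0,0,0,16],
  [0,30,0,0,0,0,16],
])

```text
time_s: 9.15
tcp_pos: [0.5977, -0.0265, 0.0031]
eef_rot: [119.3, 90.0, -150.6]
contact_force: [0.0, -0.5, 0.0]
gripper_width: 0.0141
```

```bash
cat >> plan.py <<'E'
def disc(name):
    b=r.capture("scene");m=cv2.inRange(cv2.cvtColor(b,cv2.COLOR_BGR2HSV),(18,80,70),(34,255,255));cv2.imwrite(f"pics/{name}.png",b)
    k,l,st,c=cv2.connectedComponentsWithStats(m)
    for i in range(1,k):
        if st[i][4]>25 and 220<c[i][0]<300 and c[i][1]>195: print("disc?",c[i].round(1),st[i],ray("scene",c[i],.006)[:2].round(4))
E
python3 - <<'E'
from plan import *
s,a=jaw();print(s["time_s"],s["tcp_pos"],a,s["contact_force"]);disc("p1")
E
```

```text
9.15 [ 0.59769353 -0.02647634  0.00306795] 0.05451586114330098 [ 0.04021933 -0.5239825   0.00488333]
disc? [244.1 231.1] [238 225  14  13 121] [ 0.5962 -0.0009]
```

Request:
carry_out([
  [-1.5,6,0,0,0,-0.07,16],
  [-2.2,13,0,0,0,-0.115,16],
  [-2.4,20,0,0,0,-0.16,16],
  [-2.2,27,0,0,0,-0.205,16],
  [-1.8,34,0,0,0,-0.25,16],
])

```text
time_s: 9.7
tcp_pos: [0.5958, 0.0073, 0.003]
eef_rot: [122.3, 90.0, -162.1]
contact_force: [-0.3, -0.3, 0.5]
gripper_width: 0.0138
```

Request:
carry_out([
  [0.9,7,0,0,0,-0.036,16],
  [2.5,13.5,0,0,0,-0.071,16],
  [4.8,20.2,0,0,0,-0.071,16],
  [7,26.9,0,0,0,-0.071,16],
  [9.2,33.6,0,0,0,-0.071,16],
])

```text
time_s: 10.2
tcp_pos: [0.6053, 0.0411, 0.003]
eef_rot: [142.7, 90.0, -145.6]
contact_force: [-0.6, -0.6, 0.3]
gripper_width: 0.0143
```

Run:
```python
from plan import *
s,a=jaw();print(s["time_s"],s["tcp_pos"],a,s["contact_force"]);disc("p2")
```

```text
10.2 [0.60528574 0.04110226 0.00304929] -18.296011917740998 [-0.57477993 -0.62776889  0.26285752]
disc? [255.  251.9] [248 245  15  14 134] [0.6125 0.0658]
```

Request:
carry_out([
  [2.3,6.6,0,0,0,0,16],
  [4.5,13.3,0,0,0,0,16],
  [6.8,19.9,0,0,0,0,16],
  [9,26.5,0,0,0,0,16],
  [11.3,33.1,0,0,0,0,16],
])

```text
time_s: 10.75
tcp_pos: [0.6166, 0.0744, 0.003]
eef_rot: [101.4, 90.0, 173.0]
contact_force: [-0.5, 0.8, 0.1]
gripper_width: 0.0141
```

Request:
carry_out([
  [2.3,6.6,0,0,0,0,16],
  [4.5,13.3,0,0,0,0,16],
  [6.8,19.9,0,0,0,0,16],
  [9,26.5,0,0,0,0,16],
  [11.3,33.1,0,0,0,0,16],
])

```text
time_s: 11.25
tcp_pos: [0.6279, 0.1074, 0.0031]
eef_rot: [147.2, 90.0, -141.1]
contact_force: [0.1, 0.7, 0.6]
gripper_width: 0.0144
```

Request:
carry_out([
  [2.3,6.6,0,0,0,0,16],
  [4.5,13.3,0,0,0,0,16],
  [6.8,19.9,0,0,0,0,16],
  [8.5,25,0,0,0,0,16],
  [10,29.5,0,0,0,0,16],
])

```text
time_s: 11.75
tcp_pos: [0.6379, 0.1368, 0.003]
eef_rot: [144.4, 90.0, -144.0]
contact_force: [-0.2, -0.7, -0.3]
gripper_width: 0.0139
```

Run:
```python
from plan import *
s,a=jaw();print(s["time_s"],s["tcp_pos"],a,s["contact_force"]);disc("p3")
```

```text
11.75 [0.63785943 0.13683062 0.00300871] -18.329302406329276 [-0.22559937 -0.73868804 -0.28115666]
disc? [269.2 286.5] [262 279  15  15 144] [0.6451 0.1621]
```

Request:
carry_out([
  [2,5.7,0,0,0,0,16],
  [4,11.4,0,0,0,0,16],
  [6,16.6,0,0,0,0,16],
  [7.5,21,0,0,0,0,16],
  [8.7,24.5,0,0,0,0,16],
])

```text
time_s: 12.3
tcp_pos: [0.6466, 0.1613, 0.003]
eef_rot: [-121.5, 90.0, -49.8]
contact_force: [-0.1, -0.4, 0.8]
gripper_width: 0.0141
```

Request:
carry_out([
  [0.7,2,0,0,0,0,16],
  [1.2,3.5,0,0,0,0,16],
  [1.5,4.5,0,0,0,0,16],
  [1.5,4.5,0,0,0,0,16],
  [1,3,0,0,0,0,16],
])

```text
time_s: 12.8
tcp_pos: [0.6475, 0.1639, 0.0031]
eef_rot: [-36.1, 90.0, 35.6]
contact_force: [0.6, -0.5, 0.4]
gripper_width: 0.0137
```

Request:
carry_out([
  [-1,-3,0,0,0,0,16],
  [-4,-10,0,0,0,0,16],
  [-8,-20,1,0,0,0,16],
  [-9,-26,20,0,0,0,16],
  [-9,-26,55,0,0,0,16],
])

```text
time_s: 13.3
tcp_pos: [0.6358, 0.1354, 0.0559]
eef_rot: [131.4, 89.6, -157.0]
contact_force: [0.6, 0.2, -0.6]
gripper_width: 0.0144
```

Request:
carry_out([
  [0,0,45,0,0,0,16],
  [0,-20,90,0,0,0,16],
  [0,-60,130,0,0,0,16],
  [-20,-110,130,0,0,0,16],
  [-40,-150,130,0,0,0,16],
])

```text
time_s: 13.8
tcp_pos: [0.5996, -0.0111, 0.1897]
eef_rot: [-57.4, 89.8, 14.3]
contact_force: [0.2, -1.4, -1.1]
gripper_width: 0.014
```

Request:
carry_out([
  [-10,-40,0,0,0,0,16],
  [-20,-80,0,0,0,0,16],
  [-30,-120,0,0,0,0,16],
  [-30,-120,0,0,0,0,16],
  [-30,-120,0,0,0,0,16],
])

```text
time_s: 14.3
tcp_pos: [0.5688, -0.1309, 0.1882]
eef_rot: [-33.0, 90.0, 38.5]
contact_force: [0.7, 0.7, 0.2]
gripper_width: 0.0138
```

Run:
```python
from plan import *
s,a=jaw();print(s["time_s"],s["tcp_pos"],a,s["contact_force"],np.abs(s["qd"]).max());disc("p4")
b=cv2.imread("pics/p4.png");t=r.capture("top")
o=np.hstack([cv2.resize(b[150:340,170:380],(420,380),interpolation=cv2.INTER_CUBIC),cv2.resize(t[120:310,120:310],(380,380),interpolation=cv2.INTER_CUBIC)])
cv2.imwrite("pics/c4.png",o)
```

```text
14.3 [ 0.56877304 -0.1309382   0.18817595] -18.49038120182894 [0.71794314 0.6660534  0.22828559] 1.978452902472583
disc? [255.5 210.3] [250 206  14  12  78] [ 0.5298 -0.0335]
disc? [273.4 297.3] [266 290  16  15 154] [0.6552 0.1899]
```

View pics/c4.png

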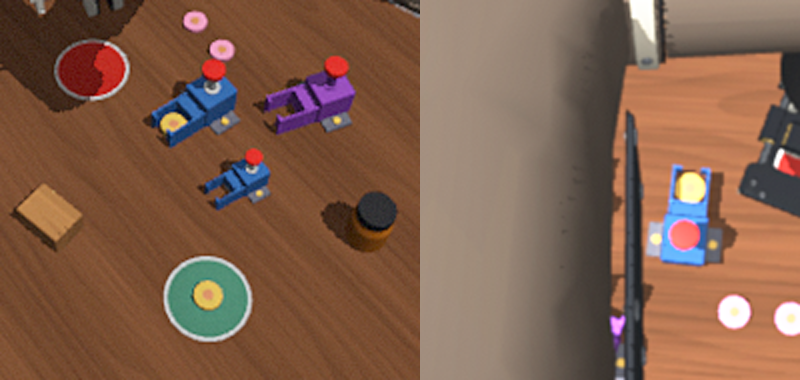

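The disc lies flat in the middle of the green spot, at scene pixel (273,297). The rest is undisturbed, the plunger is up and the gripper is clear, so I'm handing in.

```bash
python3 -c "
from plant import r
print(r.close_job())"
```

```text
the job is handed in; nothing more can be done
None
```

The job is done and handed in at 14.4 s of the 61 s allowed. I pressed the large blue feeder's plunger once, until the force rose at the 55 mm stop (32 N). I let it come back up, then pushed the one ejected disc along the bench with the fingertips to the green spot.

**Disc position:** the scene camera put the disc at about (0.655, 0.190), roughly 2 mm from the spot's centre at (0.656, 0.1915). It lies flat and well inside the rim.

**Everything else:** the plunger is up, and discs remain in the feeder. The block, jar, other feeders and pink discs look undisturbed in that view. The gripper is clear, about 0.19 m above the bench.

**Not checked:**
- **Top camera:** the arm hid the green spot from it, so the final position rests on the scene camera, with the fingertip position at the end of the push agreeing.
- **Hammer:** it was outside the last crops I viewed, but the arm never went near it.

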